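# Pack the checked cassettes into the transit case in rack order

## Robot

A 7-joint arm with a two-finger parallel gripper is mounted at the origin on the work surface. World frame = base frame: x ahead of the robot, y to its left, z up, the work surface at z = 0. Lengths are in mm, angles in rad, forces in N, time in s.
With the tool pointing down it reaches from about 425 to 875 mm from the base axis. Payload 8.4 kg.
Tool frame: the origin (TCP) lies midway between the tips of the shut fingers; the grasp point (between the pads) lies 19 mm behind it; z points along the fingers, x is the direction in which the jaws open and shut, and the axes are right-handed (so a half turn about z gives the same grasp; the last joint's range is limited). The gripper opens to 85 mm and grips with 20 to 120 N. Pads are 22 mm wide; open, the fingers measure 114 mm over their backs; the gripper's body (76 mm by 85 mm) begins 54 mm behind the grasp point. The pads swing forward as they close: fully open they stand 13 mm farther back than shut.
Start: joints at [-1.434, 0.333, 0.04, 1.465, -0.013, 1.343, -0.059], TCP at [151.857, 631.984, 231.308] pointing down, gripper open.
Joint ranges: [-2.58, 2.58], [-0.38, 2.09], [-1.3, 1.39], [0.25, 2.4], [-1.5, 4.64], [0.08, 2.09], [-2.65, 2.65]. Speed limits (rad/s): [2.22, 2.22, 2.79, 2.79, 3.14, 3.14, 3.14].

## Interface

Orientations are given as a unit quaternion [x, y, z, w].
In Python, from cell import * gives the robot as it stands.
- The arm moves only by the tool move_arm, never from a script. Its argument "increments" is text: rows parted by semicolons, each of 4 numbers parted by spaces: the shift along the tool's x, y, z in cm, then the turn about the tool's z in rad. A call has 1 to 12 rows; each row shifts and turns the commanded pose from where the row before left it, along the tool's axes as they then stand; what a row does not reach is not made up. A row lasts 1/10 s, in which the tool goes at most 50 mm and 8.59 degrees, less where a joint would pass 70% of its speed; a pose out of reach is approached as far as the arm can. A call with a gripper value outside its range is refused whole. "jaw" is the closure, from 0 (fully open) to 1 (shut), set as the call begins (left out, the last holds). The fingers move at their own pace and stop on an object; "newtons" is the grip in N (left out, the last holds). Time passes only in rows, so rows that do not move let the fingers close. It gives the time, the measured TCP pose, the force and the opening at its end, in the units of the state.
- observe(): the state, without advancing time (a new reading comes with each control period).
- get_image(name): name is "scene" or "top" or "wrist"; returns (picture, depth): 400x640x3 uint8, red, green, blue; 400x640 float32, mm along the optical axis (not along the pixel's ray), 0 where there is no reading.
- camera_info(name): a dict with "fovy" (degrees; the focal length in pixels is half the picture's height over the tangent of half this angle, whatever the lens; pixels are square), "cx", "cy" (the principal point, pixels), "rvec" (rotation vector, rad) and "tvec" (3), from world to camera coordinates, as OpenCV has them. Camera axes: x right, y down, z forward; pixel columns grow to the right and rows downward; lengths in mm; the calibration is good to about 2 mm. A picture is of the moment at which its call begins: read the wrist's pose just before it. camera_info takes no time and is no camera call; for the wrist camera it gives the pose at the moment of the call.
- job_done(): hands the job in, once; it reports no verdict.
The state is a dict: "time": time; "qpos": joint angles; "joint_velocities": joint speeds; "effort": joint torques, N m; "ee_pos": TCP position; "tool_rot": TCP orientation; "wrist_force": force on the tool from outside, world axes, zero at the start; "torque": the same for the moment, N m; "width": finger opening in mm.
Only numpy, scipy, OpenCV 4.12 (cv2) and the standard library are available. Lean on these libraries where they do the work, as an engineer would, in place of code of your own. Each camera call takes 0.05 s, during which the arm holds its last target. There are 200 camera calls.

## Task

Pack the four checked cassettes from the wooden listening rack into the foam-lined transit case, one slot each, in the same left-to-right order (seen from the robot) in which they stand in the rack, as its colour tabs record. Each must end upright with its coloured spine up, midway along its slot and fully down, so that nothing stands above the rim and the lid will fit. Lower each one in rather than dropping it, and never let one tip over.

Things in the scene. Friction and masses are not known exactly. Their poses are not given: they have to be found in the camera images.
- red_mid (a point): Centre of the red cassette: audio cassette in a hard case, dark with a red card and a red spine facing up; 109 mm long (its x, along the slot), 17 mm thick (its y), 70 mm high (its z, up), about 80 g. It stands on its long edge in the rack; top and underside lie 35 mm above and below this point. Grip it across the 17 mm, in its upper third, clear of dowels and foam.
- yellow_mid (a point): Centre of the yellow cassette: audio cassette in a hard case, dark with a yellow card and a yellow spine facing up; 109 mm long (its x, along the slot), 17 mm thick (its y), 70 mm high (its z, up), about 80 g. It stands on its long edge in the rack; top and underside lie 35 mm above and below this point. Grip it across the 17 mm, in its upper third, clear of dowels and foam.
- blue_mid (a point): Centre of the blue cassette: audio cassette in a hard case, dark with a blue card and a blue spine facing up; 109 mm long (its x, along the slot), 17 mm thick (its y), 70 mm high (its z, up), about 80 g. It stands on its long edge in the rack; top and underside lie 35 mm above and below this point. Grip it across the 17 mm, in its upper third, clear of dowels and foam.
- green_mid (a point): Centre of the green cassette: audio cassette in a hard case, dark with a green card and a green spine facing up; 109 mm long (its x, along the slot), 17 mm thick (its y), 70 mm high (its z, up), about 80 g. It stands on its long edge in the rack; top and underside lie 35 mm above and below this point. Grip it across the 17 mm, in its upper third, clear of dowels and foam.
- tab_red: The red title tab, a small slanted red card in a white holder (18 x 34 mm, 15 mm high) fixed to the rack's front ledge, 74 mm in front (-x of the rack) of the slot in which the red cassette stands at the start. Origin at the centre of its underside, axes as the rack's. It stays there and so records the order.
- tab_yellow: The yellow title tab, a small slanted yellow card in a white holder (18 x 34 mm, 15 mm high) fixed to the rack's front ledge, 74 mm in front (-x of the rack) of the slot in which the yellow cassette stands at the start. Origin at the centre of its underside, axes as the rack's. It stays there and so records the order.
- tab_blue: The blue title tab, a small slanted blue card in a white holder (18 x 34 mm, 15 mm high) fixed to the rack's front ledge, 74 mm in front (-x of the rack) of the slot in which the blue cassette stands at the start. Origin at the centre of its underside, axes as the rack's. It stays there and so records the order.
- tab_green: The green title tab, a small slanted green card in a white holder (18 x 34 mm, 15 mm high) fixed to the rack's front ledge, 74 mm in front (-x of the rack) of the slot in which the green cassette stands at the start. Origin at the centre of its underside, axes as the rack's. It stays there and so records the order.
- rack: Fixed listening rack: dark wooden board 150 x 224 mm, 12 mm thick. Origin on the table under the middle of the row; x away from the robot, y left along the row, z up; yaw within 0.3 rad. Slots at x = 0, y = +75, +25, -25, -75 mm; cassettes stand on the board (z = 12 mm) between steel dowels with tops at z = 40 mm, 1.5 mm play each side. 33 mm free between neighbouring cassettes.
- case: Fixed open black case, aluminium edges, 142 x 242 x 90 mm, walls 6. Origin mid-underside; x away from robot, y left, yaw within 0.3. Slots along x at y = +75, +25, -25, -75 mm: floor (pale) z = 12, 130 long, 23 wide, flared to 33 at the mouth; firm foam ribs end at z = 46, rim z = 90. Cassette fully down: centre z = 47, top 82. Gap for fingers beside it: 33 to a neighbour, 31 to the end wall.
Things that resemble listed ones, but are neither listed nor needed, are in the scene too. What is shaped like the part that bears green_mid but pink is not meant. Leave any pink look-alike of the part that bears blue_mid alone.

How it is judged:
By the outcome, as a careful person would: the job done as asked, in the order asked, and still so for the second after the job is handed in, with the robot touching nothing.
It also fails if it takes over 118 s, if anything falls off the work surface, if the arm or the gripper's body presses on something with over 40 N, if the wrist force passes 120 N, or if a joint passes its speed limit or range.

## Working session

There is one attempt and no reset: what is moved stays moved. The work goes in short steps, Python scripts to look and compute and a tool call to move; the robot and the scene stay as the last step left them, time stands still between calls to the robot, and variables do not carry over. Pictures are saved under pics/ and viewed, about 12 in all and at most 16, crops included, and the job is handed in when it is done.

Besides the shell and the picture viewer there is one more tool, called after "Call:" by a JSON object that holds its "fn" and its "kwargs", one argument or row to a line. move_arm: Moves the arm, as the interface text tells. Its arguments: {"type":"object","properties":{"increments":{"type":"string"},"jaw":{"type":"number"},"newtons":{"type":"number"}},"required":["increments"]}

```bash
ls; mkdir -p pics
python3 - <<'E'
from cell import *
import cv2,numpy as np
s=observe();print({k:np.round(v,3) for k,v in s.items()})
for n in("top","scene"):
    p,d=get_image(n);cv2.imwrite(f"pics/{n}0.png",p[:,:,::-1]);np.save(f"{n}0.npy",d);print(n,camera_info(n))
E
```

```text
pics
{'time': np.float64(0.0), 'qpos': array([-1.434,  0.334,  0.04 ,  1.466, -0.013,  1.343, -0.058]), 'joint_velocities': array([-0.   ,  0.002, -0.001,  0.001, -0.   , -0.001,  0.001]), 'effort': array([-0.0000e+00, -6.5854e+01,  1.3650e+00, -4.0556e+01,  1.7000e-02,
        1.3000e-02, -0.0000e+00]), 'ee_pos': array([151.772, 631.56 , 230.413]), 'tool_rot': array([ 0.785,  0.619, -0.001,  0.001]), 'wrist_force': array([ 0.344,  0.04 , -0.152]), 'torque': array([ 0.04 ,  0.032, -0.021]), 'width': np.float64(85.598)}
top {'fovy': 47.95505713479761, 'cx': 317.55056619746125, 'cy': 198.20735891887543, 'rvec': array([ 2.22723292, -2.16428149,  0.0421365 ]), 'tvec': array([  42.0811183 ,  506.3569838 , 1210.43595551])}
scene {'fovy': 43.61426526520935, 'cx': 309.76637256311074, 'cy': 200.14836778793344, 'rvec': array([ 0.61314336,  2.56188398, -1.25054357]), 'tvec': array([ 420.27350931, -119.52408676, 1443.32689537])}
```

View pics/top0.png

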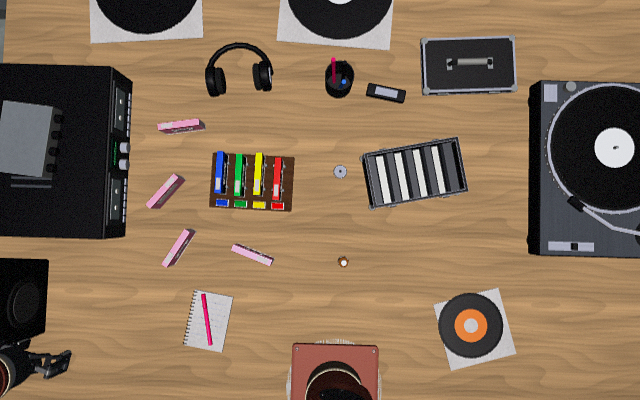

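View pics/scene0.png

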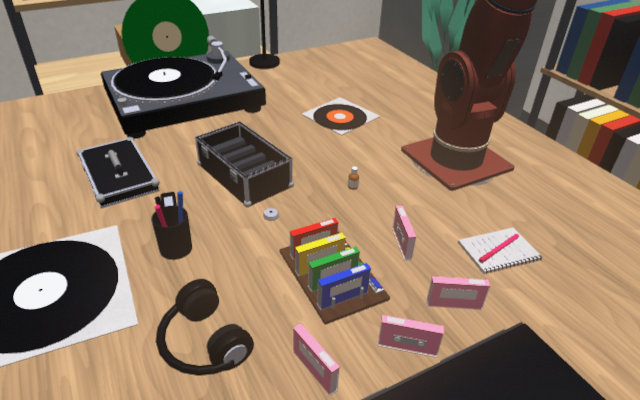

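The top view shows the rack at about (252,182) with blue, green, yellow, red from left to right (left is +y), and the tabs agree. The case is at (413,172), and the pink look-alikes lie around the rack. Next I'll measure.

```bash
cat > h.py <<'E'
from cell import *
import cv2,numpy as np
def cam(ci):
    f=200/np.tan(np.radians(ci["fovy"]/2)); R=cv2.Rodrigues(np.array(ci["rvec"]))[0]
    return f,R,np.array(ci["tvec"])
def world(d,ci):
    f,R,t=cam(ci); v,u=np.mgrid[0:400,0:640]
    P=np.stack([(u-ci["cx"])/f*d,(v-ci["cy"])/f*d,d],-1)
    return (P-t)@R   # R^T(P-t)
def rays(mask,ci,z):
    "world xy of mask pixels on plane z"
    f,R,t=cam(ci); v,u=np.nonzero(mask)
    r=np.stack([(u-ci["cx"])/f,(v-ci["cy"])/f,np.ones(len(u))],-1)@R; c=-R.T@t
    return (c+r*((z-c[2])/r[:,2])[:,None])[:,:2]
def rect(xy):
    (c,s,a)=cv2.minAreaRect(xy.astype(np.float32)); 
    b=cv2.boxPoints((c,s,a)); e=[b[1]-b[0],b[2]-b[1]]; l=max(e,key=np.linalg.norm)
    ang=np.arctan2(l[1],l[0]); ang=(ang+np.pi/2)%np.pi-np.pi/2
    return np.round(c,1),np.round(sorted(s),1),round(ang,4)
def hsvmask(p,col):
    h=cv2.cvtColor(p,cv2.COLOR_RGB2HSV).astype(int); H,S,V=h[...,0],h[...,1],h[...,2]
    r={"red":(H<6)|(H>174),"yellow":(H>22)&(H<35),"blue":(H>105)&(H<130),"green":(H>50)&(H<85)}[col]
    return r&(S>150)&(V>80)
E
python3 - <<'E'
from h import *
for n in("top","scene"):
    p=cv2.imread(f"pics/{n}0.png")[:,:,::-1].copy();d=np.load(f"{n}0.npy");ci=camera_info(n);W=world(d,ci)
    print(n,"table z",[np.round(np.median(W[r:r+10,c:c+10,2]),1) for r,c in((300,300),(230,300))])
    for c in("blue","green","yellow","red"):
        m=hsvmask(p,c)&(d>0)&(W[...,0]>350)&(W[...,0]<750)&(abs(W[...,1])<350)
        t=m&(W[...,2]>74)&(W[...,2]<92); b=m&(W[...,2]<32)
        print(c,t.sum(),"z",np.median(W[t][:,2]).round(1),rect(W[t][:,:2]),"tab",b.sum(),W[b].mean(0).round(1) if b.any() else"")
    m=(d>0)&(W[...,0]>350)&(W[...,0]<750)&(W[...,1]<-40)&(W[...,1]>-420)&(W[...,2]>80)&(W[...,2]<100)
    n_,l,st,_=cv2.connectedComponentsWithStats(m.astype(np.uint8))
    for i in range(1,n_):
        if st[i,4]>40: q=W[l==i];print("comp",st[i],np.median(q[:,2]).round(1),rect(q[:,:2]))
E
```

```text
top table z [np.float64(1.7), np.float64(1.1)]
blue 223 z 83.2 (array([562.2, 312.6]), array([ 17.6, 108.2]), np.float32(-0.0315)) tab 55 [486.2 314.9  24.8]
green 208 z 83.4 (array([557.1, 263.1]), array([ 17.5, 106.5]), np.float32(-0.011)) tab 58 [487.3 264.8  24.6]
yellow 223 z 83.5 (array([560.7, 212.8]), array([ 17.2, 106.6]), np.float32(-0.0297)) tab 70 [491.3 217.5  22.7]
red 224 z 83.1 (array([549.6, 163.2]), array([ 17.2, 107. ]), np.float32(-0.0353)) tab 78 [498.7 170.7  22.1]
comp [ 364  136  105   73 1042] 91.0 (array([ 575.3, -191.7]), array([147.9, 245.6]), np.float32(-1.3638))
scene table z [np.float64(-0.8), np.float64(74.7)]
blue 268 z 81.2 (array([565.8, 316.5]), array([ 19.6, 106.8]), np.float32(-0.0256)) tab 42 [487.2 318.3  21.8]
green 201 z 81.4 (array([558.7, 266.5]), array([ 18.2, 106.6]), np.float32(0.0082)) tab 2 [484.2 255.5  20.7]
yellow 227 z 81.4 (array([562.8, 216.5]), array([ 20.2, 108. ]), np.float32(-0.0365)) tab 8 [473.5 169.8  11.1]
red 281 z 80.7 (array([553.1, 168.2]), array([ 21.4, 107.3]), np.float32(-0.0788)) tab 13 [532.6 113.    8. ]
comp [194 122  99  60 964] 87.7 (array([ 579.4, -187.6]), array([149.3, 252. ]), np.float32(-1.3649))
```

Call:
{"fn": "move_arm", "kwargs": {
  "increments": "-1 1.5 -1; -2 3.2 -1.5; -2.5 4 -1.5; -2.5 4 -1; -2.5 4 -1; -2.5 4 -1; -2.5 4 0; -2.5 4 0; -2.5 4 0; -2.5 4 0; -2.5 4 0; -2.5 4 0",
  "jaw": 0.5,
  "newtons": 40
}}

```text
invalid input
```

Call:
{"fn": "move_arm", "kwargs": {
  "increments": "-0.8 2 0 -0.1; -0.8 1.5 0 -0.1; 0 0 0 0"
}}

```text
time: 0.4
ee_pos: [186.1, 608.0, 231.0]
tool_rot: [0.72, 0.694, -0.0, 0.001]
wrist_force: [0.4, 0.2, -0.4]
width: 85.3
```

Run:
```python
from h import *
s=observe();print({k:np.round(s[k],3) for k in("time","ee_pos","tool_rot","width")})
p,d=get_image("wrist");ci=camera_info("wrist");cv2.imwrite("pics/w1.png",p[:,:,::-1]);f,R,t=cam(ci);print(-R.T@t,ci)
W=world(d,ci)
for c in("blue","green","yellow","red"):
    m=hsvmask(p,c)&(d>0);t=m&(W[...,2]>72)&(W[...,2]<92);b=m&(W[...,2]<32)
    if t.any():print(c,t.sum(),"z",np.median(W[t][:,2]).round(1),rect(W[t][:,:2]),"tab",b.sum(),rect(W[b][:,:2]) if b.sum()>4 else"")
```

```text
{'time': np.float64(0.4), 'ee_pos': array([186.098, 608.045, 231.045]), 'tool_rot': array([ 0.72 ,  0.694, -0.   ,  0.001]), 'width': np.float64(85.309)}
[114.86856175 612.39633011 374.25308309] {'fovy': 62.13260710918562, 'cx': 316.9139779432198, 'cy': 196.9062240329229, 'rvec': array([-2.10998087, -2.0276987 , -0.28065459]), 'tvec': array([-615.5361787 , -189.8168799 ,  336.71083533])}
```

View pics/w1.png

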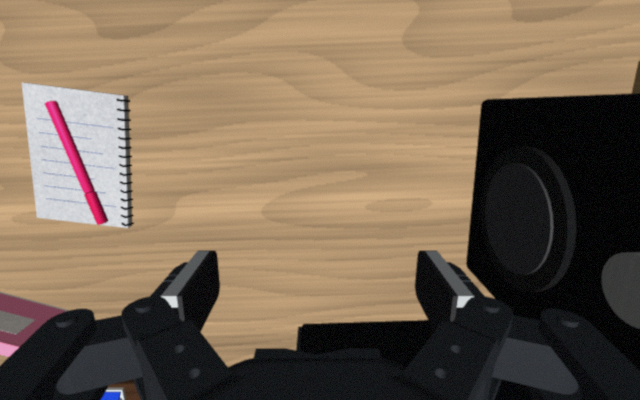

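The first call was my formatting error (missing turn column). I'll redo it with four columns.

Call:
{"fn": "move_arm", "kwargs": {
  "increments": "-1.5 1 -2 0; -2.5 1.5 -2.5 0; -4 2 -1.5 0; -4 2 -1 0; -3.5 3.2 0 0; -3 3.8 0 0; -3 3.8 0 0; -3 3.8 0 0; -3 3.8 0 0; -2.5 4 0 0; -2 4.2 0 0; -1.6 4 0 0",
  "jaw": 0.5,
  "newtons": 40
}}

```text
time: 1.65
ee_pos: [543.2, 260.1, 301.6]
tool_rot: [0.72, 0.694, 0.0, -0.0]
wrist_force: [0.5, 1.6, 0.1]
width: 42.5
```

Call:
{"fn": "move_arm", "kwargs": {
  "increments": "-0.6 3 0 0; -0.5 2.5 0 0; 0 2 0 0; 0 0 0 0; 0 0 0 0"
}}

```text
time: 2.15
ee_pos: [616.1, 247.9, 300.6]
tool_rot: [0.72, 0.694, -0.001, -0.0]
wrist_force: [-0.1, 0.4, -0.1]
width: 42.8
```

```bash
cat > look.py <<'E'
from h import *
import sys
s=observe();print({k:np.round(s[k],3) for k in("time","ee_pos","tool_rot","width")})
ci=camera_info("wrist");p,d=get_image("wrist");cv2.imwrite(f"pics/{sys.argv[1]}.png",p[:,:,::-1]);np.save(sys.argv[1],d);f,R,t=cam(ci);print("cam",(-R.T@t).round(1))
W=world(d,ci);np.save(sys.argv[1]+"W",W)
for c in("blue","green","yellow","red"):
    m=hsvmask(p,c)&(d>0);t=m&(W[...,2]>72)&(W[...,2]<92);b=m&(W[...,2]<32)
    if t.any():print(c,t.sum(),"z",np.median(W[t][:,2]).round(1),rect(W[t][:,:2]),"tab",b.sum(),rect(W[b][:,:2]) if b.sum()>4 else"")
E
python3 look.py w2
```

```text
{'time': np.float64(2.15), 'ee_pos': array([616.066, 247.896, 300.605]), 'tool_rot': array([ 0.72 ,  0.694, -0.001, -0.   ]), 'width': np.float64(42.799)}
cam [546.8 251.1 443.9]
blue 1338 z 82.2 (array([562.9, 313.9]), array([ 17.5, 107.3]), np.float32(-0.0286)) tab 361 (array([546.3, 332.4]), array([ 31.9, 142.8]), np.float32(0.2551))
green 1224 z 82.4 (array([557.9, 264.2]), array([ 16.3, 106.9]), np.float32(-0.015)) tab 278 (array([485.2, 267. ]), array([13.4, 26.7]), np.float32(1.5324))
yellow 1328 z 82.4 (array([561.8, 213.8]), array([ 17.3, 108.8]), np.float32(-0.0295)) tab 345 (array([553.9, 207.8]), array([ 30.5, 156.8]), np.float32(-0.112))
red 1440 z 82.6 (array([550.1, 164.2]), array([ 17.5, 108.2]), np.float32(-0.0322)) tab 338 (array([544.4, 149.5]), array([ 39. , 146.3]), np.float32(-0.1892))
```

View pics/w2.png

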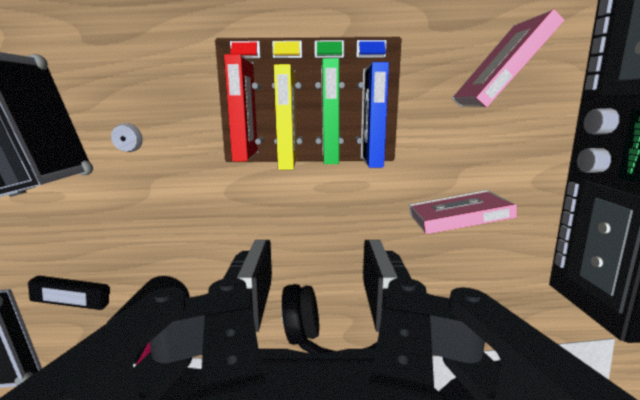

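The wrist view shows the tabs red, yellow, green, blue at row 47, mirrored because the camera looks back toward the robot. Each cassette stands behind its own tab, so the order from the robot is blue, green, yellow, red. Next is the case.

Call:
{"fn": "move_arm", "kwargs": {
  "increments": "-2 1 -0.5 0; -4 1 -0.5 0; -5 1 -1 0; -5 1 0 0; -5 0 0 0; -5 0 0 0; -5 0 0 0; -5 0 0 0; -4 0 0 0; -3 0 0 0; -0.7 0 0 0; 0 0 0 0",
  "jaw": 0.55
}}

```text
time: 3.4
ee_pos: [639.9, -188.8, 321.2]
tool_rot: [0.72, 0.694, 0.0, -0.0]
wrist_force: [0.8, 0.7, -0.2]
width: 38.6
```

```bash
python3 look.py w3
python3 - <<'E'
from h import *
W=np.load("w3W.npy");d=np.load("w3.npy")
m=(d>0)&(W[...,2]>82)&(W[...,2]<97)&(abs(W[...,0]-577)<120)&(abs(W[...,1]+190)<170)
n,l,st,_=cv2.connectedComponentsWithStats(m.astype(np.uint8))
for i in range(1,n):
    if st[i,4]>60:q=W[l==i];print(st[i],np.median(q[:,2]).round(1),rect(q[:,:2]))
E
```

```text
{'time': np.float64(3.4), 'ee_pos': array([ 639.878, -188.792,  321.249]), 'tool_rot': array([ 0.72 ,  0.694,  0.   , -0.   ]), 'width': np.float64(38.588)}
cam [ 570.3 -185.6  464.4]
blue 13 z 82.1 (array([831.6,  43.2]), array([ 2.1, 10.7]), np.float32(-0.2057)) tab 0 
yellow 1 z 72.0 (array([495.5, 159. ]), array([0., 0.]), np.float32(0.0)) tab 17 (array([481.5, 201.6]), array([2.7, 7.5]), np.float32(-0.1807))
red 896 z 81.6 (array([552., 163.]), array([ 19. , 104.7]), np.float32(-0.0151)) tab 332 (array([535.9, 195. ]), array([ 42.1, 144.8]), np.float32(0.425))
[ 185    6  250  190 6079] 90.3 (array([ 576.1, -190.7]), array([147.5, 244.7]), np.float32(-1.3645))
```

View pics/w3.png

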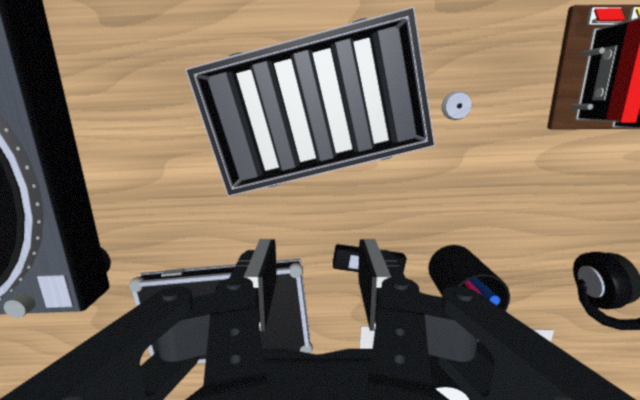

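The case view shows four pale slot floors centred at about (257,120), (295,110), (333,100) and (371,92). I'll measure them on z=12.

Run:
```python
from h import *
p=cv2.imread("pics/w3.png")[:,:,::-1].copy();W=np.load("w3W.npy");ci=camera_info("wrist")
g=cv2.cvtColor(p,cv2.COLOR_RGB2HSV)
m=(g[...,1]<40)&(g[...,2]>150)&(abs(W[...,0]-577)<90)&(abs(W[...,1]+190)<130)&(W[...,2]<40)
n,l,st,_=cv2.connectedComponentsWithStats(m.astype(np.uint8))
C=[]
for i in range(1,n):
    if st[i,4]>200:
        r=rect(rays(l==i,ci,12));C.append(r[0]);print(st[i],np.median(W[l==i][:,2]).round(1),r,"depth-based",rect(W[l==i][:,:2]))
print(np.mean(C,0))
# rim: inner opening contour & metallic rim in z 85-95
m=((W[...,2]>84)&(W[...,2]<96)&(abs(W[...,0]-577)<100)&(abs(W[...,1]+190)<140)).astype(np.uint8)
m=cv2.morphologyEx(m,cv2.MORPH_CLOSE,np.ones((3,3)))
cs,h=cv2.findContours(m,cv2.RETR_CCOMP,cv2.CHAIN_APPROX_NONE)
for c,hh in zip(cs,h[0]):
    if cv2.contourArea(c)>3000:
        k=np.zeros(m.shape,np.uint8);cv2.drawContours(k,[c],-1,1,1);print("outer" if hh[3]<0 else"inner",rect(rays(k,ci,90)))
```

```text
[ 354   38   34  105 1645] 12.3 (array([ 561.1, -113.6]), array([ 20.5, 130.3]), np.float32(0.2079)) depth-based (array([ 560.4, -115.6]), array([ 20.2, 130.2]), np.float32(0.2102))
[ 313   48   39  105 1840] 12.4 (array([ 571.7, -163.9]), array([ 23.3, 130.5]), np.float32(0.209)) depth-based (array([ 571.1, -166. ]), array([ 22.6, 130. ]), np.float32(0.2065))
[ 274   59   42  103 1757] 12.6 (array([ 582.3, -213.5]), array([ 22.7, 130.5]), np.float32(0.2088)) depth-based (array([ 581.3, -214.9]), array([ 23.9, 129.8]), np.float32(0.2073))
[ 237   70   42  100 1501] 12.6 (array([ 592.9, -264. ]), array([ 19.9, 130.2]), np.float32(0.209)) depth-based (array([ 591.5, -263.8]), array([ 24.4, 129.5]), np.float32(0.2047))
[ 577.   -188.75]
outer (array([ 576.6, -189. ]), array([144. , 244.1]), np.float32(-1.3626))
inner (array([ 576.7, -188.8]), array([128.3, 227.1]), np.float32(-1.363))
```

```bash
cat > go.py <<'E'
from h import *
import sys
# usage: go.py x y z yaw(tool x angle): tool-frame shift in cm (before turning) and turn
T={"blue":(562.9,313.9),"green":(557.9,264.2),"yellow":(561.8,213.8),"red":(550.1,164.2)}
O=np.array([576.8,-188.9]);S={c:O+k*np.array([-.2065,.9784]) for c,k in zip(("blue","green","yellow","red"),(75,25,-25,-75))}
w,c,z=sys.argv[1:4];xy=(T if w=="rack" else S)[c];yaw=1.543 if w=="rack" else 1.779
s=observe();p=np.array(s["ee_pos"]);q=s["tool_rot"];a=2*np.arctan2(q[1],q[0])
d=np.array([*xy,float(z)])-p
print("t",s["time"].round(2),"pos",p.round(1),"yaw",a.round(4),"w",s["width"].round(1),"F",np.round(s["wrist_force"],1),"err world",d.round(1))
tr=-(((yaw-a)+np.pi)%(2*np.pi)-np.pi)
f=lambda a:np.round([(d[0]*np.cos(a)+d[1]*np.sin(a))/10,(d[0]*np.sin(a)-d[1]*np.cos(a))/10,-d[2]/10],2)
print("before turn:",f(a),"after turn:",f(yaw),"turn",round(tr,3))
E
python3 go.py rack red 160; python3 go.py case red 160
```

```text
Traceback (most recent call last):
  File "go.py", line 9, in <module>
    print("t",s["time"].round(2),"pos",p.round(1),"yaw",a.round(4),"w",s["width"].round(1),"F",np.round(s["wrist_force"],1),"err world",d.round(1))
              ^^^^^^^^^^^^^^^
AttributeError: 'float' object has no attribute 'round'
Traceback (most recent call last):
  File "go.py", line 9, in <module>
    print("t",s["time"].round(2),"pos",p.round(1),"yaw",a.round(4),"w",s["width"].round(1),"F",np.round(s["wrist_force"],1),"err world",d.round(1))
              ^^^^^^^^^^^^^^^
AttributeError: 'float' object has no attribute 'round'
```

```bash
sed -i 's/s\["time"\].round(2)/round(float(s["time"]),2)/;s/s\["width"\].round(1)/round(float(s["width"]),1)/' go.py; python3 go.py rack red 160
```

```text
t 3.45 pos [ 640.4 -187.1  321.1] yaw 1.5354 w 38.8 F [ 0.9  0.6 -1.2] err world [ -90.3  351.3 -161.1]
before turn: [ 34.79 -10.27  16.11] after turn: [ 34.86 -10.    16.11] turn -0.008
```

Call:
{"fn": "move_arm", "kwargs": {
  "increments": "2 -0.6 0 -0.008; 4 -1.2 0 0; 4.5 -1.4 0.5 0; 4.5 -1.4 1 0; 4.5 -1.4 1 0; 4.5 -1.4 1.5 0; 4 -1.2 2 0; 3.5 -1 2.5 0; 2.2 -0.4 3 0; 1 0 2.6 0; 0 0 2 0; 0 0 0 0"
}}

```text
time: 4.65
ee_pos: [547.4, 163.6, 157.3]
tool_rot: [0.715, 0.699, -0.002, -0.001]
wrist_force: [0.7, 0.5, -0.1]
width: 38.5
```

```bash
python3 go.py rack red 52
```

```text
t 4.65 pos [547.4 163.6 157.3] yaw 1.5472 w 38.5 F [ 0.7  0.5 -0.1] err world [   2.7    0.6 -105.3]
before turn: [ 0.07  0.27 10.53] after turn: [ 0.07  0.27 10.53] turn 0.004
```

Call:
{"fn": "move_arm", "kwargs": {
  "increments": "0.05 0.2 1 0; 0 0 2 0; 0 0 2 0; 0 0 1.5 0; 0 0 0.5 0; 0 0 0 0; 0 0 0 0"
}}

```text
time: 5.35
ee_pos: [552.8, 161.9, 90.9]
tool_rot: [0.717, 0.697, 0.001, 0.0]
wrist_force: [0.4, 0.8, 0.7]
width: 38.5
```

```bash
python3 go.py rack red 52;python3 look.py w4
```

```text
t 5.35 pos [552.8 161.9  90.9] yaw 1.5429 w 38.5 F [0.4 0.8 0.7] err world [ -2.7   2.3 -38.9]
before turn: [ 0.23 -0.28  3.89] after turn: [ 0.23 -0.28  3.89] turn -0.0
{'time': np.float64(5.35), 'ee_pos': array([552.828, 161.858,  90.856]), 'tool_rot': array([0.717, 0.697, 0.001, 0.   ]), 'width': np.float64(38.479)}
cam [483.2 164.4 234. ]
blue 5326 z 82.0 (array([563.3, 314. ]), array([ 19.5, 108.8]), np.float32(-0.0188)) tab 1299 (array([579.2, 359.1]), array([ 39.6, 227.5]), np.float32(0.4001))
green 4411 z 82.3 (array([551.6, 264.5]), array([18.5, 96.5]), np.float32(-0.0119)) tab 1194 (array([485.5, 271. ]), array([14.3, 39.4]), np.float32(1.5148))
yellow 3683 z 82.2 (array([544. , 214.8]), array([18. , 73.3]), np.float32(-0.03)) tab 1345 (array([549.7, 243. ]), array([ 37. , 164.8]), np.float32(0.3444))
red 5388 z 82.4 (array([550.6, 164.8]), array([ 17. , 108.9]), np.float32(-0.0324)) tab 1341 (array([573.2, 164.7]), array([ 28.9, 196.4]), np.float32(-0.0236))
```

View pics/w4.png

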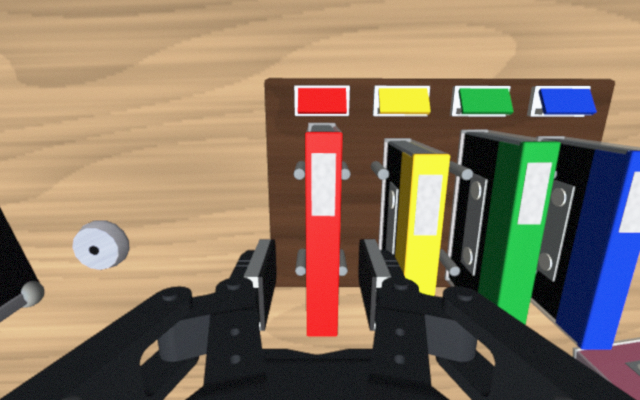

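```bash
cat > log.txt <<'E'
-0.8 2 0 -0.1; -0.8 1.5 0 -0.1; 0 0 0 0
-1.5 1 -2 0; -2.5 1.5 -2.5 0; -4 2 -1.5 0; -4 2 -1 0; -3.5 3.2 0 0; -3 3.8 0 0; -3 3.8 0 0; -3 3.8 0 0; -3 3.8 0 0; -2.5 4 0 0; -2 4.2 0 0; -1.6 4 0 0
-0.6 3 0 0; -0.5 2.5 0 0; 0 2 0 0; 0 0 0 0; 0 0 0 0
-2 1 -0.5 0; -4 1 -0.5 0; -5 1 -1 0; -5 1 0 0; -5 0 0 0; -5 0 0 0; -5 0 0 0; -5 0 0 0; -4 0 0 0; -3 0 0 0; -0.7 0 0 0; 0 0 0 0
2 -0.6 0 -0.008; 4 -1.2 0 0; 4.5 -1.4 0.5 0; 4.5 -1.4 1 0; 4.5 -1.4 1 0; 4.5 -1.4 1.5 0; 4 -1.2 2 0; 3.5 -1 2.5 0; 2.2 -0.4 3 0; 1 0 2.6 0; 0 0 2 0; 0 0 0 0
0.05 0.2 1 0; 0 0 2 0; 0 0 2 0; 0 0 1.5 0; 0 0 0.5 0; 0 0 0 0; 0 0 0 0
E
cat > dr.py <<'E'
import numpy as np
def dr():
    p=np.array([151.857,631.984,231.308]);a=1.3357;out=[]
    for L in open("log.txt"):
        for r in L.split(";"):
            x,y,z,t=map(float,r.split());p=p+10*np.array([x*np.cos(a)+y*np.sin(a),x*np.sin(a)-y*np.cos(a),-z]);a-=t
        out.append((p.round(1),round(a,4)))
    return out
if __name__=="__main__":
    for o in dr():print(*o)
E
python3 dr.py; python3 -c "
from h import *
for i in range(3):
    s=observe();print(s['ee_pos'],s['qpos'],camera_info('wrist')['tvec'])
    get_image('wrist')"
```

```text
[183.2 609.6 231.3] 1.5357
[542.2 260.8 301.3] 1.5357
[616.8 247.2 301.3] 1.5357
[ 641.4 -191.   321.3] 1.5357
[551.  158.7 160.3] 1.5437
[553.  159.1  90.3] 1.5437
[552.91212939 161.88199277  90.98601569] [-0.69264229  0.31058416  0.39147546  1.82862583 -0.13685099  1.02715291
  1.29563184] [-177.82037593 -524.35694331   93.4981646 ]
[552.88841005 161.91161582  90.97056464] [-0.69263483  0.31051723  0.39142652  1.82873772 -0.13690318  1.02702502
  1.29566146] [-177.81119658 -524.31606363   93.47008955]
[552.79064662 161.85223371  90.84737934] [-0.69262858  0.31057784  0.39143252  1.82895194 -0.13689606  1.02693955
  1.29570738] [-177.77322521 -524.21066465   93.47399009]
```

Readings are steady once the arm has settled; the earlier scatter was lag. I'll correct the case origin to (576.2,-190.5) and settle before every measurement.

```bash
sed -i 's/"red":(550.1,164.2)/"red":(550.4,164.6)/;s/576.8,-188.9/576.2,-190.5/' go.py; python3 go.py rack red 52
```

```text
t 5.55 pos [552.7 161.9  90.7] yaw 1.543 w 38.5 F [-0.1 -0.5  0.6] err world [ -2.3   2.7 -38.7]
before turn: [ 0.27 -0.23  3.87] after turn: [ 0.27 -0.23  3.87] turn 0.0
```

Call:
{"fn": "move_arm", "kwargs": {
  "increments": "0.26 -0.26 0 0; 0 0 0 0; 0 0 1 0; 0 0 1.5 0; 0 0 1 0; 0 0 0.4 0; 0 0 0 0; 0 0 0 0"
}}

```text
time: 6.35
ee_pos: [549.9, 164.3, 51.0]
tool_rot: [0.717, 0.697, -0.0, 0.0]
wrist_force: [0.5, 0.5, -0.3]
width: 38.2
```

```bash
python3 go.py rack red 52
```

```text
t 6.35 pos [549.9 164.3  51. ] yaw 1.5428 w 38.2 F [ 0.5  0.5 -0.3] err world [0.5 0.3 1. ]
before turn: [ 0.04  0.05 -0.1 ] after turn: [ 0.04  0.05 -0.1 ] turn -0.0
```

Call:
{"fn": "move_arm", "kwargs": {
  "increments": "0.03 0.05 -0.1 0; 0 0 0 0; 0 0 0 0; 0 0 0 0; 0 0 0 0; 0 0 0 0; 0 0 0 0; 0 0 0 0",
  "jaw": 1,
  "newtons": 40
}}

```text
time: 7.15
ee_pos: [550.8, 164.8, 52.7]
tool_rot: [0.717, 0.697, 0.001, 0.0]
wrist_force: [-0.5, -0.1, 4.7]
width: 16.3
```

Call:
{"fn": "move_arm", "kwargs": {
  "increments": "0 0 -0.5 0; 0 0 -1 0; 0 0 -2 0; 0 0 -2.5 0; 0 0 -3 0; 0 0 -2.5 0; 0 0 -1 0; 0 0 0 0; 0 0 0 0; 0 0 0 0"
}}

```text
time: 8.15
ee_pos: [549.4, 164.4, 175.4]
tool_rot: [0.717, 0.697, -0.001, -0.0]
wrist_force: [-0.2, 0.3, -1.1]
width: 16.4
```

```bash
python3 go.py case red 175; python3 look.py w5
```

```text
t 8.15 pos [549.4 164.4 175.4] yaw 1.5431 w 16.4 F [-0.2  0.3 -1.1] err world [ 4.230e+01 -4.283e+02 -4.000e-01]
before turn: [-4.269e+01  5.420e+00  4.000e-02] after turn: [-4.278e+01 -4.710e+00  4.000e-02] turn -0.236
{'time': np.float64(8.15), 'ee_pos': array([549.372, 164.383, 175.392]), 'tool_rot': array([ 0.717,  0.697, -0.001, -0.   ]), 'width': np.float64(16.397)}
cam [480.2 167.1 318.7]
blue 2509 z 82.1 (array([563.1, 313.8]), array([ 18.6, 107.7]), np.float32(-0.0224)) tab 610 (array([517.2, 347.3]), array([ 31.5, 117.6]), np.float32(0.7746))
green 2396 z 82.2 (array([557.4, 264.2]), array([ 17.7, 107.3]), np.float32(-0.023)) tab 615 (array([541.7, 293.9]), array([ 40.5, 148.2]), np.float32(0.3798))
yellow 2599 z 82.3 (array([561.3, 214. ]), array([ 17.5, 108.2]), np.float32(-0.0291)) tab 699 (array([567.6, 231.8]), array([ 34.9, 188.3]), np.float32(0.1593))
```

```bash
cat > held.py <<'E'
from h import *
import sys
c=sys.argv[1];s=observe();e=np.array(s["ee_pos"]);ci=camera_info("wrist");p,d=get_image("wrist");W=world(d,ci)
q=s["tool_rot"];a=2*np.arctan2(q[1],q[0])
k=(hsvmask(p,c)&(abs(W[...,2]-e[2]-30)<12)&(np.hypot(W[...,0]-e[0],W[...,1]-e[1])<90));o=W[k]
r=rect(o[:,:2]);dd=np.array(r[0])-e[:2];ax=np.array([np.sin(a),-np.cos(a)])
print("n",len(o),"top-TCP",(np.median(o[:,2])-e[2]).round(1),r,"along",(dd@ax).round(1),"across",(dd@[np.cos(a),np.sin(a)]).round(1),"extent along",np.percentile((o[:,:2]-e[:2])@ax,[0.5,99.5]).round(1), "w",s["width"])
E
python3 held.py red
```

```text
n 6618 top-TCP 29.8 (array([537. , 165.1]), array([17.3, 84.4]), np.float32(-0.0238)) along -12.5 across 0.4 extent along [-54.4  28.6] w 16.505474966603074
```

Call:
{"fn": "move_arm", "kwargs": {
  "increments": "-1 0 0 -0.118; -3 -0.2 0 -0.118; -4.5 -0.5 0 0; -5 -0.6 0 0; -5 -0.6 0 0; -5 -0.6 0 0; -5 -0.6 0 0; -5 -0.6 0 0; -4 -0.5 0 0; -3 -0.4 0 0; -1.5 -0.2 0 0; 0 0 0 0"
}}

```text
time: 9.45
ee_pos: [583.2, -257.1, 176.3]
tool_rot: [0.631, 0.776, -0.001, -0.0]
wrist_force: [0.8, 0.6, 0.2]
width: 16.6
```

Call:
{"fn": "move_arm", "kwargs": {
  "increments": "0 0 0 0; 0 0 0 0"
}}

```text
time: 9.65
ee_pos: [584.5, -252.6, 176.7]
tool_rot: [0.629, 0.778, 0.0, -0.0]
wrist_force: [0.6, 0.3, -0.3]
width: 16.2
```

```bash
python3 go.py case red 130; python3 look.py w6 >/dev/null; python3 held.py red
```

```text
t 9.65 pos [ 584.5 -252.6  176.7] yaw 1.7816 w 16.2 F [ 0.6  0.3 -0.3] err world [  7.2 -11.3 -46.7]
before turn: [-1.26  0.46  4.67] after turn: [-1.25  0.47  4.67] turn 0.003
n 6526 top-TCP 29.7 (array([ 572.5, -255. ]), array([18.8, 84.5]), np.float32(0.2029)) along -12.2 across 0.3 extent along [-54.3  28.8] w 16.672940573753802
```

View pics/w6.png

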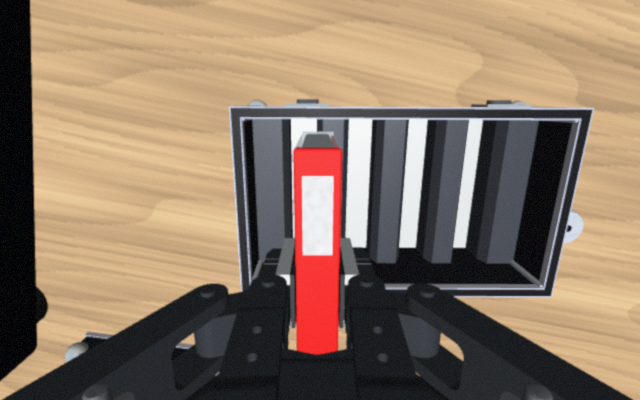

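The view shows red held centrally above the leftmost slot in the image (the robot's rightmost), 12 mm short in y. I'll re-measure the rim now that the arm has settled.

Run:
```python
from h import *
ci=camera_info("wrist");p,d=get_image("wrist");W=world(d,ci)
a=.2075;O=np.array([576.2,-190.5]);ex=np.array([np.cos(a),np.sin(a)]);ey=np.array([-ex[1],ex[0]])
L=np.stack([(W[...,:2]-O)@ex,(W[...,:2]-O)@ey],-1)
rim=(W[...,2]>86)&(W[...,2]<94)
near=rim&(abs(L[...,1])<100)&(L[...,0]<-45)&(L[...,0]>-85)
for lo in(-90,-40,10,60):
    k=near&(L[...,1]>lo)&(L[...,1]<lo+30);print("near x",lo,np.percentile(L[k][:,0],[2,98]).round(1))
for n,s in(("left",1),("right",-1)):
    for lo in(-50,-20):
        k=rim&(L[...,1]*s>105)&(L[...,1]*s<135)&(L[...,0]>lo)&(L[...,0]<lo+30)
        if k.sum()>5:print(n,"y",np.percentile(L[k][:,1],[2,98]).round(1))
k=rim&(L[...,0]>50)&(L[...,0]<90)&(L[...,1]>0)&(L[...,1]<100)
print("far x",np.percentile(L[k][:,0],[2,98]).round(1) if k.any() else 0)
g=cv2.cvtColor(p,cv2.COLOR_RGB2HSV);m=(g[...,1]<40)&(g[...,2]>150)&(W[...,2]<20)&(abs(L[...,0])<66)
for y in(25,-25,75):
    k=m&(abs(L[...,1]-y)<15);print("floor",y,np.percentile(L[k][:,1],[2,98]).round(1),L[k][:,0].min().round(1))
```

```text
near x -90 [-71.8 -64. ]
near x -40 [-71.3 -64.1]
near x 10 [-71.4 -64.2]
near x 60 [-71.6 -63.7]
left y [113.4 122.3]
left y [113.3 122.4]
right y [-121.6 -113.6]
right y [-121.6 -113.7]
far x [63.7 72.3]
floor 25 [20.4 36.5] -60.3
floor -25 [-33.7 -13.6] -59.9
floor 75 [74.5 86.6] -60.1
```

Call:
{"fn": "move_arm", "kwargs": {
  "increments": "-0.6 0.2 0 0; -0.67 0.27 0.5 0; 0 0 1.5 0; 0 0 1.5 0; 0 0 0.5 0; 0 0 0 0; 0 0 0 0; 0 0 0 0"
}}

```text
time: 10.6
ee_pos: [591.5, -266.5, 137.5]
tool_rot: [0.63, 0.777, 0.0, 0.0]
wrist_force: [0.7, -0.1, -0.4]
width: 16.3
```

```bash
python3 go.py case red 52
```

```text
t 10.6 pos [ 591.5 -266.5  137.5] yaw 1.779 w 16.3 F [ 0.7 -0.1 -0.4] err world [  0.2   2.6 -85.5]
before turn: [0.25 0.07 8.55] after turn: [0.25 0.07 8.55] turn 0.0
```

Call:
{"fn": "move_arm", "kwargs": {
  "increments": "0.25 0.07 0 0; 0 0 0 0; 0 0 1 0; 0 0 1 0; 0 0 0.8 0; 0 0 0.4 0; 0 0 0 0; 0 0 0 0; 0 0 0 0"
}}

```text
time: 11.5
ee_pos: [591.6, -264.0, 105.4]
tool_rot: [0.63, 0.777, 0.0, 0.0]
wrist_force: [0.2, -0.4, -1.7]
width: 16.4
```

```bash
python3 go.py case red 52
```

```text
t 11.5 pos [ 591.6 -264.   105.4] yaw 1.7789 w 16.4 F [ 0.2 -0.4 -1.7] err world [  0.1   0.1 -53.4]
before turn: [0.01 0.01 5.34] after turn: [0.01 0.01 5.34] turn -0.0
```

Call:
{"fn": "move_arm", "kwargs": {
  "increments": "0 0 1 0; 0 0 1 0; 0 0 1 0; 0 0 1 0; 0 0 0.6 0; 0 0 0.4 0; 0 0 0.2 0; 0 0 0 0; 0 0 0 0; 0 0 0 0"
}}

```text
time: 12.5
ee_pos: [591.6, -263.8, 53.2]
tool_rot: [0.63, 0.777, 0.0, 0.0]
wrist_force: [0.2, -0.3, -0.7]
width: 16.3
```

```bash
python3 go.py case red 52; python3 held.py red
```

```text
t 12.5 pos [ 591.6 -263.8   53.2] yaw 1.779 w 16.3 F [ 0.2 -0.3 -0.7] err world [ 0.1 -0.  -1.2]
before turn: [-0.01  0.01  0.12] after turn: [-0.01  0.01  0.12] turn 0.0
n 6644 top-TCP 29.7 (array([ 579.6, -266. ]), array([18.7, 84.8]), np.float32(0.2058)) along -12.2 across 0.4 extent along [-54.3  28.8] w 16.279323044297282
```

Call:
{"fn": "move_arm", "kwargs": {
  "increments": "0 0 0.1 0; 0 0 0.05 0; 0 0 0 0; 0 0 0 0; 0 0 0 0"
}}

```text
time: 13.05
ee_pos: [591.7, -263.9, 52.8]
tool_rot: [0.63, 0.777, 0.0, 0.0]
wrist_force: [-3.4, 1.8, 10.3]
width: 16.5
```

Call:
{"fn": "move_arm", "kwargs": {
  "increments": "0 0 0 0; 0 0 0 0; 0 0 0 0; 0 0 0 0",
  "jaw": 0.62
}}

```text
time: 13.45
ee_pos: [591.3, -263.8, 51.3]
tool_rot: [0.63, 0.777, -0.0, -0.0]
wrist_force: [-0.9, -0.6, 0.0]
width: 32.5
```

Call:
{"fn": "move_arm", "kwargs": {
  "increments": "0 0 -0.5 0; 0 0 -1.5 0; 0 0 -2.5 0; 0 0 -3 0; 0 0 -3 0; 0 0 -2.5 0; 0 0 -1 0; 0 0 0 0; 0 0 0 0; 0 0 0 0"
}}

```text
time: 14.45
ee_pos: [590.7, -263.4, 189.9]
tool_rot: [0.63, 0.777, -0.0, -0.001]
wrist_force: [0.0, -0.3, -0.2]
width: 32.2
```

```bash
python3 look.py w7; python3 go.py rack yellow 165
```

```text
{'time': np.float64(14.45), 'ee_pos': array([ 590.692, -263.37 ,  189.892]), 'tool_rot': array([ 0.63 ,  0.777, -0.   , -0.001]), 'width': np.float64(32.237)}
cam [ 523.  -277.2  333.2]
red 2158 z 82.4 (array([ 591.6, -264.1]), array([ 16.7, 108.8]), np.float32(0.1979)) tab 18 (array([ 601.1, -262.6]), array([ 21.6, 111.7]), np.float32(0.2083))
t 14.5 pos [ 590.7 -263.4  190. ] yaw 1.779 w 32.4 F [0.5 0.3 0.6] err world [-28.9 477.2 -25. ]
before turn: [47.29  7.03  2.5 ] after turn: [47.63 -4.22  2.5 ] turn 0.236
```

View pics/w7.png

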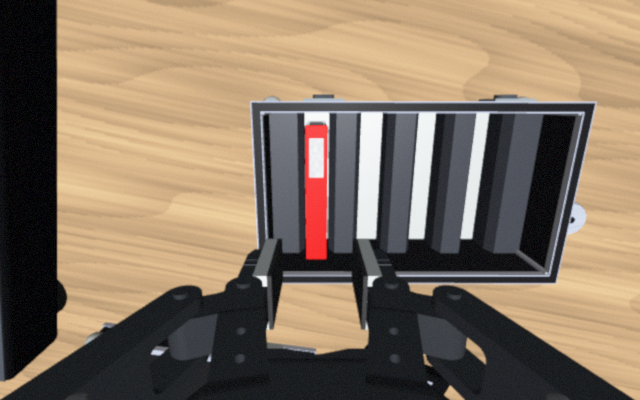

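Red is seated at (591.6,-264.1) with its top at z 82.4, against a target of (591.7,-263.9). Yellow is next.

Call:
{"fn": "move_arm", "kwargs": {
  "increments": "2 0 0 0.118; 4 0 0 0.118; 5 -0.4 0 0; 5 -0.5 0 0; 5 -0.6 0 0; 5 -0.6 0 0; 5 -0.6 0 0; 5 -0.6 0.5 0; 5 -0.5 1 0; 4 -0.4 1 0; 2 -0.3 0 0; 0.6 -0.2 0 0",
  "jaw": 0.56
}}

```text
time: 15.7
ee_pos: [547.1, 212.4, 165.3]
tool_rot: [0.715, 0.699, -0.001, -0.0]
wrist_force: [0.3, -0.4, 0.9]
width: 37.8
```

Call:
{"fn": "move_arm", "kwargs": {
  "increments": "0 0 0 0; 0 0 0 0; 0 0 0 0"
}}

```text
time: 16.0
ee_pos: [549.1, 207.4, 167.0]
tool_rot: [0.718, 0.696, 0.0, 0.0]
wrist_force: [-0.7, 0.0, 0.1]
width: 37.5
```

```bash
python3 look.py w8; python3 go.py rack yellow 92
```

```text
{'time': np.float64(16.0), 'ee_pos': array([549.102, 207.399, 166.957]), 'tool_rot': array([0.718, 0.696, 0.   , 0.   ]), 'width': np.float64(37.452)}
cam [479.6 210.2 310.1]
blue 2667 z 82.2 (array([563.2, 313.9]), array([ 17.9, 108.5]), np.float32(-0.0281)) tab 650 (array([549.2, 345. ]), array([ 34.4, 161.3]), np.float32(0.4122))
green 2112 z 82.3 (array([555. , 264.4]), array([ 17.5, 103.6]), np.float32(-0.0225)) tab 606 (array([544.6, 285.1]), array([ 31.8, 144.9]), np.float32(0.2936))
yellow 2525 z 82.4 (array([561.7, 214.1]), array([ 16.9, 108.8]), np.float32(-0.0293)) tab 702 (array([570.7, 215.1]), array([ 28.3, 187.3]), np.float32(-0.0207))
t 16.05 pos [549.1 207.7 167. ] yaw 1.5404 w 37.6 F [ 0.5 -0.3  0.2] err world [ 12.7   6.1 -75. ]
before turn: [0.65 1.25 7.5 ] after turn: [0.65 1.26 7.5 ] turn -0.003
```

Call:
{"fn": "move_arm", "kwargs": {
  "increments": "0.35 0.6 0 0; 0.3 0.65 0 -0.003; 0 0 1 0; 0 0 2 0; 0 0 2 0; 0 0 2 0; 0 0 1.5 0; 0 0 1.5 0; 0 0 1 0; 0 0 0.4 0; 0 0 0 0; 0 0 0 0"
}}

```text
time: 17.25
ee_pos: [561.7, 215.8, 53.4]
tool_rot: [0.716, 0.698, 0.0, 0.0]
wrist_force: [0.4, -0.1, 0.0]
width: 37.8
```

```bash
python3 go.py rack yellow 52
```

```text
t 17.25 pos [561.7 215.8  53.4] yaw 1.546 w 37.8 F [ 0.4 -0.1  0. ] err world [ 0.1 -2.  -1.4]
before turn: [-0.2   0.02  0.14] after turn: [-0.2   0.02  0.14] turn 0.003
```

Call:
{"fn": "move_arm", "kwargs": {
  "increments": "-0.19 0 0.12 0.003; 0 0 0 0; 0 0 0 0; 0 0 0 0"
}}

```text
time: 17.65
ee_pos: [561.2, 213.8, 51.7]
tool_rot: [0.717, 0.697, 0.0, 0.0]
wrist_force: [-0.2, 0.5, 0.1]
width: 37.8
```

Call:
{"fn": "move_arm", "kwargs": {
  "increments": "0 0 0 0; 0 0 0 0; 0 0 0 0; 0 0 0 0; 0 0 0 0; 0 0 0 0; 0 0 0 0",
  "jaw": 1
}}

```text
time: 18.35
ee_pos: [561.2, 213.8, 51.6]
tool_rot: [0.717, 0.697, 0.0, 0.0]
wrist_force: [-1.3, 0.5, 2.0]
width: 16.6
```

Call:
{"fn": "move_arm", "kwargs": {
  "increments": "0 0 -0.5 0; 0 0 -1 0; 0 0 -2 0; 0 0 -2.5 0; 0 0 -3 0; 0 0 -2.5 0; 0 0 -1 0; 0 0 0 0; 0 0 0 0; 0 0 0 0"
}}

```text
time: 19.35
ee_pos: [560.3, 213.4, 175.0]
tool_rot: [0.717, 0.697, -0.001, -0.0]
wrist_force: [-1.1, -0.1, -1.5]
width: 16.5
```

```bash
python3 held.py yellow; python3 go.py case yellow 177
```

```text
n 6560 top-TCP 30.9 (array([548. , 214.6]), array([18. , 82.8]), np.float32(-0.0288)) along -12.4 across 0.8 extent along [-53.5  27.8] w 16.513514454236553
t 19.4 pos [560.4 213.4 175. ] yaw 1.543 w 16.2 F [ 0.7  0.2 -0.6] err world [  21.  -428.4    2. ]
before turn: [-42.76   3.29  -0.2 ] after turn: [-42.34  -6.8   -0.2 ] turn -0.236
```

Call:
{"fn": "move_arm", "kwargs": {
  "increments": "-1 0 0 -0.118; -3 -0.4 0 -0.118; -4.5 -0.7 0 0; -5 -0.8 0 0; -5 -0.9 0 0; -5 -0.9 0 0; -5 -0.9 0 0; -5 -0.9 0 0; -4 -0.6 0 0; -3 -0.4 0 0; -1.5 -0.2 0 0; 0 0 0 0"
}}

```text
time: 20.6
ee_pos: [575.6, -209.6, 175.8]
tool_rot: [0.631, 0.776, -0.001, -0.0]
wrist_force: [-0.3, 0.3, -0.8]
width: 16.7
```

Call:
{"fn": "move_arm", "kwargs": {
  "increments": "0 0 0 0; 0 0 0 0; 0 0 0 0"
}}

```text
time: 20.9
ee_pos: [576.7, -205.6, 176.4]
tool_rot: [0.629, 0.778, 0.0, -0.0]
wrist_force: [-0.4, -0.3, -0.9]
width: 16.3
```

```bash
python3 go.py case yellow 140
```

```text
t 20.9 pos [ 576.7 -205.6  176.4] yaw 1.7815 w 16.3 F [-0.4 -0.3 -0.9] err world [  4.6  -9.4 -36.4]
before turn: [-1.01  0.26  3.64] after turn: [-1.01  0.26  3.64] turn 0.003
```

Call:
{"fn": "move_arm", "kwargs": {
  "increments": "-0.4 0.15 0 0; -0.5 0.13 0.5 0.003; 0 0 1.5 0; 0 0 1.5 0; 0 0 0.5 0; 0 0 0 0; 0 0 0 0; 0 0 0 0"
}}

```text
time: 21.7
ee_pos: [581.3, -215.9, 137.1]
tool_rot: [0.631, 0.776, 0.0, 0.0]
wrist_force: [0.0, -0.1, -2.2]
width: 16.3
```

```bash
python3 go.py case yellow 105
```

```text
t 21.7 pos [ 581.3 -215.9  137.1] yaw 1.7759 w 16.3 F [ 0.  -0.1 -2.2] err world [  0.1   0.9 -32.1]
before turn: [0.09 0.02 3.21] after turn: [0.09 0.02 3.21] turn -0.003
```

Call:
{"fn": "move_arm", "kwargs": {
  "increments": "0.07 -0.05 0 -0.003; 0 0 0 0; 0 0 1 0; 0 0 1 0; 0 0 0.8 0; 0 0 0.4 0; 0 0 0 0; 0 0 0 0; 0 0 0 0"
}}

```text
time: 22.6
ee_pos: [580.6, -215.3, 104.9]
tool_rot: [0.63, 0.777, 0.0, 0.0]
wrist_force: [-0.4, -1.0, -0.5]
width: 16.6
```

```bash
python3 go.py case yellow 52
```

```text
t 22.6 pos [ 580.6 -215.3  104.9] yaw 1.7789 w 16.6 F [-0.4 -1.  -0.5] err world [  0.8   0.3 -52.9]
before turn: [0.01 0.08 5.29] after turn: [0.01 0.08 5.29] turn -0.0
```

Call:
{"fn": "move_arm", "kwargs": {
  "increments": "0 0 1 0; 0 0 1 0; 0 0 1 0; 0 0 1 0; 0 0 0.6 0; 0 0 0.4 0; 0 0 0.2 0; 0 0 0.1 0; 0 0 0 0; 0 0 0 0; 0 0 0 0"
}}

```text
time: 23.7
ee_pos: [580.5, -215.1, 51.8]
tool_rot: [0.63, 0.777, 0.0, 0.0]
wrist_force: [-0.8, -0.3, -0.3]
width: 16.2
```

Call:
{"fn": "move_arm", "kwargs": {
  "increments": "0 0 0.06 0; 0 0 0.06 0; 0 0 0 0; 0 0 0 0; 0 0 0 0"
}}

```text
time: 24.2
ee_pos: [580.6, -215.2, 51.6]
tool_rot: [0.63, 0.777, 0.0, 0.0]
wrist_force: [-4.2, 2.3, 10.9]
width: 16.3
```

Contact. Release and retreat.

Call:
{"fn": "move_arm", "kwargs": {
  "increments": "0 0 0 0; 0 0 0 0; 0 0 0 0; 0 0 0 0",
  "jaw": 0.62
}}

```text
time: 24.6
ee_pos: [580.3, -215.1, 50.2]
tool_rot: [0.63, 0.777, -0.0, -0.0]
wrist_force: [1.1, 0.5, -0.8]
width: 32.8
```

Call:
{"fn": "move_arm", "kwargs": {
  "increments": "0 0 -0.5 0; 0 0 -1.5 0; 0 0 -2.5 0; 0 0 -3 0; 0 0 -3 0; 0 0 -2.5 0; 0 0 -1 0; 0 0 0 0; 0 0 0 0; 0 0 0 0"
}}

```text
time: 25.6
ee_pos: [579.7, -214.7, 188.9]
tool_rot: [0.63, 0.777, -0.001, -0.001]
wrist_force: [0.4, -0.4, 0.0]
width: 32.6
```

```bash
python3 look.py w9; python3 go.py rack green 167
```

```text
{'time': np.float64(25.6), 'ee_pos': array([ 579.661, -214.741,  188.947]), 'tool_rot': array([ 0.63 ,  0.777, -0.001, -0.001]), 'width': np.float64(32.596)}
cam [ 511.9 -228.6  332.3]
yellow 2126 z 82.4 (array([ 580.9, -215.4]), array([ 16.6, 108.1]), np.float32(0.212)) tab 7 (array([ 645.2, -201.8]), array([ 0.8, 22.4]), np.float32(-1.3636))
red 2200 z 82.4 (array([ 590.6, -264.2]), array([ 17.3, 107. ]), np.float32(0.1998)) tab 205 (array([ 588.4, -256.4]), array([  0.6, 100.3]), np.float32(0.2068))
t 25.65 pos [ 579.7 -214.9  189. ] yaw 1.779 w 32.3 F [ 0.4  0.3 -0.3] err world [-21.8 479.1 -22. ]
before turn: [47.32  7.77  2.2 ] after turn: [47.83 -3.51  2.2 ] turn 0.236
```

Call:
{"fn": "move_arm", "kwargs": {
  "increments": "2 0 0 0.118; 4 0 0 0.118; 5 -0.2 0 0; 5 -0.3 0 0; 5 -0.4 0 0; 5 -0.4 0 0; 5 -0.4 0 0; 5 -0.3 0.5 0; 5 -0.3 1 0; 4 -0.2 0.7 0; 2.3 -0.1 0 0; 1 0 0 0",
  "jaw": 0.56
}}

```text
time: 26.85
ee_pos: [557.0, 268.8, 167.0]
tool_rot: [0.716, 0.699, -0.001, -0.0]
wrist_force: [1.6, -0.3, -0.2]
width: 37.3
```

Call:
{"fn": "move_arm", "kwargs": {
  "increments": "0 0 0 0; 0 0 0 0; 0 0 0 0"
}}

```text
time: 27.15
ee_pos: [559.1, 263.5, 168.8]
tool_rot: [0.718, 0.696, -0.0, 0.0]
wrist_force: [-0.8, -0.4, 0.9]
width: 37.6
```

```bash
python3 look.py w10; python3 go.py rack green 52
```

```text
{'time': np.float64(27.15), 'ee_pos': array([559.087, 263.55 , 168.771]), 'tool_rot': array([ 0.718,  0.696, -0.   ,  0.   ]), 'width': np.float64(37.629)}
cam [489.6 266.4 311.9]
blue 2149 z 82.3 (array([556.5, 314.3]), array([17.3, 94.6]), np.float32(-0.0312)) tab 688 (array([546.4, 333.9]), array([ 31.9, 146.1]), np.float32(0.278))
green 2493 z 82.5 (array([557.4, 264.3]), array([ 16.3, 107.7]), np.float32(-0.0217)) tab 577 (array([485.4, 266.7]), array([12.9, 28.3]), np.float32(1.5396))
t 27.2 pos [559.  263.8 168.9] yaw 1.5403 w 37.5 F [0.6 0.2 0.3] err world [  -1.1    0.4 -116.9]
before turn: [ 0.03 -0.11 11.69] after turn: [ 0.03 -0.11 11.69] turn -0.003
```

Call:
{"fn": "move_arm", "kwargs": {
  "increments": "0 -0.12 0.5 -0.003; 0 0 1.5 0; 0 0 2 0; 0 0 2 0; 0 0 2 0; 0 0 1.5 0; 0 0 1 0; 0 0 0.7 0; 0 0 0.4 0; 0 0 0 0; 0 0 0 0; 0 0 0 0"
}}

```text
time: 28.4
ee_pos: [557.6, 266.1, 53.3]
tool_rot: [0.716, 0.698, 0.001, 0.0]
wrist_force: [0.1, -0.6, 0.5]
width: 37.5
```

```bash
python3 go.py rack green 52
```

```text
t 28.4 pos [557.6 266.1  53.3] yaw 1.546 w 37.5 F [ 0.1 -0.6  0.5] err world [ 0.3 -1.9 -1.3]
before turn: [-0.19  0.03  0.13] after turn: [-0.19  0.03  0.13] turn 0.003
```

Call:
{"fn": "move_arm", "kwargs": {
  "increments": "-0.18 0.01 0.12 0.003; 0 0 0 0; 0 0 0 0; 0 0 0 0"
}}

```text
time: 28.8
ee_pos: [557.3, 264.1, 51.5]
tool_rot: [0.717, 0.697, 0.0, -0.0]
wrist_force: [-0.0, -0.3, 0.3]
width: 37.1
```

Call:
{"fn": "move_arm", "kwargs": {
  "increments": "0 0 0 0; 0 0 0 0; 0 0 0 0; 0 0 0 0; 0 0 0 0; 0 0 0 0; 0 0 0 0",
  "jaw": 1
}}

```text
time: 29.5
ee_pos: [557.4, 264.1, 51.5]
tool_rot: [0.717, 0.697, 0.0, 0.0]
wrist_force: [0.3, -0.0, 1.4]
width: 16.5
```

Call:
{"fn": "move_arm", "kwargs": {
  "increments": "0 0 -0.5 0; 0 0 -1 0; 0 0 -2 0; 0 0 -2.5 0; 0 0 -3 0; 0 0 -2.5 0; 0 0 -1 0; 0 0 0 0; 0 0 0 0; 0 0 0 0"
}}

```text
time: 30.5
ee_pos: [556.5, 263.7, 174.8]
tool_rot: [0.717, 0.697, -0.001, -0.0]
wrist_force: [0.3, -0.3, -0.7]
width: 16.4
```

```bash
python3 held.py green; python3 go.py case green 177
```

```text
n 6423 top-TCP 31.0 (array([544.1, 264.4]), array([16.9, 83.4]), np.float32(-0.0275)) along -12.4 across 0.3 extent along [-53.8  27.5] w 16.426937298872485
t 30.55 pos [556.6 263.7 174.8] yaw 1.543 w 16.8 F [ 0.1 -0.7  0.3] err world [  14.5 -429.8    2.2]
before turn: [-42.92   2.64  -0.22] after turn: [-42.35  -7.47  -0.22] turn -0.236
```

Call:
{"fn": "move_arm", "kwargs": {
  "increments": "-1 0 0 -0.118; -3 -0.4 0 -0.118; -4.5 -0.7 0 0; -5 -0.8 0 0; -5 -0.9 0 0; -5 -0.9 0 0; -5 -0.9 0 0; -5 -0.9 0 0; -4.2 -0.8 0 0; -3.3 -0.6 0 0; -1.8 -0.3 0 0; -0.2 0 0 0"
}}

```text
time: 31.75
ee_pos: [568.6, -171.4, 175.6]
tool_rot: [0.632, 0.775, -0.001, -0.0]
wrist_force: [-0.0, 0.6, -0.2]
width: 16.3
```

Call:
{"fn": "move_arm", "kwargs": {
  "increments": "0 0 0 0; 0 0 0.5 0; 0 0 1.5 0; 0 0 1.5 0; 0 0 0.5 0; 0 0 0 0; 0 0 0 0; 0 0 0 0; 0 0 0 0"
}}

```text
time: 32.65
ee_pos: [570.0, -168.1, 136.9]
tool_rot: [0.63, 0.777, 0.0, 0.0]
wrist_force: [-0.4, 0.3, -0.3]
width: 16.5
```

```bash
python3 go.py case green 105
```

```text
t 32.65 pos [ 570.  -168.1  136.9] yaw 1.7789 w 16.5 F [-0.4  0.3 -0.3] err world [  1.1   2.1 -31.9]
before turn: [0.18 0.15 3.19] after turn: [0.18 0.15 3.19] turn -0.0
```

Call:
{"fn": "move_arm", "kwargs": {
  "increments": "0.18 0.1 0 0; 0 0 0 0; 0 0 1 0; 0 0 1 0; 0 0 0.8 0; 0 0 0.4 0; 0 0 0 0; 0 0 0 0; 0 0 0 0"
}}

```text
time: 33.55
ee_pos: [570.5, -166.1, 104.8]
tool_rot: [0.63, 0.777, 0.0, 0.0]
wrist_force: [-0.1, 0.1, -0.5]
width: 16.5
```

```bash
python3 go.py case green 51.5
```

```text
t 33.55 pos [ 570.5 -166.1  104.8] yaw 1.779 w 16.5 F [-0.1  0.1 -0.5] err world [  0.5   0.1 -53.3]
before turn: [-0.    0.05  5.33] after turn: [-0.    0.05  5.33] turn -0.0
```

Call:
{"fn": "move_arm", "kwargs": {
  "increments": "0 0 1 0; 0 0 1 0; 0 0 1 0; 0 0 1 0; 0 0 0.6 0; 0 0 0.4 0; 0 0 0.2 0; 0 0 0.1 0; 0 0 0 0; 0 0 0 0; 0 0 0 0"
}}

```text
time: 34.65
ee_pos: [570.5, -166.0, 51.6]
tool_rot: [0.63, 0.777, 0.0, 0.0]
wrist_force: [0.2, 0.4, -1.2]
width: 16.7
```

Call:
{"fn": "move_arm", "kwargs": {
  "increments": "0 0 0.05 0; 0 0 0.05 0; 0 0 0 0; 0 0 0 0; 0 0 0 0"
}}

```text
time: 35.15
ee_pos: [570.5, -166.0, 51.5]
tool_rot: [0.63, 0.777, 0.0, 0.0]
wrist_force: [-3.9, 1.4, 9.6]
width: 16.7
```

Call:
{"fn": "move_arm", "kwargs": {
  "increments": "0 0 0 0; 0 0 0 0; 0 0 0 0; 0 0 0 0",
  "jaw": 0.62
}}

```text
time: 35.55
ee_pos: [570.2, -166.0, 50.3]
tool_rot: [0.63, 0.777, -0.0, -0.0]
wrist_force: [0.8, 0.5, 0.4]
width: 32.5
```

Call:
{"fn": "move_arm", "kwargs": {
  "increments": "0 0 -0.5 0; 0 0 -1.5 0; 0 0 -2.5 0; 0 0 -3 0; 0 0 -3 0; 0 0 -2.5 0; 0 0 -1 0; 0 0 0 0; 0 0 0 0; 0 0 0 0"
}}

```text
time: 36.55
ee_pos: [569.6, -165.7, 189.0]
tool_rot: [0.63, 0.777, -0.001, -0.001]
wrist_force: [-0.1, 0.4, -0.2]
width: 32.5
```

```bash
python3 look.py w11; python3 go.py rack blue 167
```

```text
{'time': np.float64(36.55), 'ee_pos': array([ 569.58 , -165.723,  189.038]), 'tool_rot': array([ 0.63 ,  0.777, -0.001, -0.001]), 'width': np.float64(32.473)}
cam [ 501.9 -179.5  332.4]
green 2060 z 82.4 (array([ 570.8, -166.2]), array([ 16.6, 108.3]), np.float32(0.208)) tab 7 (array([ 632.6, -142. ]), array([0.3, 0.4]), np.float32(-0.5543))
yellow 2168 z 82.4 (array([ 579.8, -215.2]), array([ 17.1, 105.7]), np.float32(0.2014)) tab 226 (array([ 578.8, -207.2]), array([  0.5, 101. ]), np.float32(0.2062))
red 2767 z 82.4 (array([ 591.4, -263.8]), array([ 17.8, 108.3]), np.float32(0.2054)) tab 204 (array([ 589.2, -256.2]), array([  1.3, 101.9]), np.float32(0.2079))
t 36.6 pos [ 569.6 -165.8  189.1] yaw 1.779 w 32.4 F [ 0.  -0.   0.3] err world [ -6.7 479.7 -22.1]
before turn: [47.07  9.26  2.21] after turn: [47.93 -2.    2.21] turn 0.236
```

Call:
{"fn": "move_arm", "kwargs": {
  "increments": "2 0 0 0.118; 4 0 0 0.118; 5 0 0 0; 5 -0.1 0 0; 5 -0.2 0 0; 5 -0.2 0 0; 5 -0.2 0 0; 5 -0.2 0.5 0; 5 -0.2 1 0; 4 -0.1 0.7 0; 2.4 0 0 0; 1 0 0 0",
  "jaw": 0.56
}}

```text
time: 37.8
ee_pos: [560.9, 319.2, 166.8]
tool_rot: [0.715, 0.699, -0.001, -0.0]
wrist_force: [-0.2, -0.9, -0.6]
width: 37.6
```

Call:
{"fn": "move_arm", "kwargs": {
  "increments": "0 0 0 0; 0 0 0 0; 0 0 0 0"
}}

```text
time: 38.1
ee_pos: [563.1, 313.8, 168.9]
tool_rot: [0.718, 0.696, -0.0, 0.0]
wrist_force: [0.2, -1.0, 0.4]
width: 37.7
```

```bash
python3 look.py w12; python3 go.py rack blue 52
```

```text
{'time': np.float64(38.1), 'ee_pos': array([563.101, 313.819, 168.862]), 'tool_rot': array([ 0.718,  0.696, -0.   ,  0.   ]), 'width': np.float64(37.72)}
cam [493.6 316.7 312. ]
blue 2519 z 82.4 (array([563.1, 314.3]), array([ 16.8, 108.2]), np.float32(-0.0372)) tab 645 (array([550.4, 316.1]), array([ 28.1, 141.8]), np.float32(-0.0133))
t 38.15 pos [563.  314.1 169. ] yaw 1.5403 w 37.6 F [-0.1 -0.   1.2] err world [-1.00e-01 -2.00e-01 -1.17e+02]
before turn: [-2.00e-02 -1.00e-02  1.17e+01] after turn: [-2.00e-02 -1.00e-02  1.17e+01] turn -0.003
```

Call:
{"fn": "move_arm", "kwargs": {
  "increments": "-0.18 0 0.5 0; 0 0 1.5 0; 0 0 2 0; 0 0 2 0; 0 0 2 0; 0 0 1.5 0; 0 0 1 0; 0 0 0.7 0; 0 0 0.4 0; 0 0 0.1 0; 0 0 0 0; 0 0 0 0"
}}

```text
time: 39.35
ee_pos: [562.7, 314.6, 52.3]
tool_rot: [0.717, 0.697, 0.001, 0.0]
wrist_force: [0.1, -1.4, 0.2]
width: 37.7
```

```bash
python3 go.py rack blue 52
```

```text
t 39.35 pos [562.7 314.6  52.3] yaw 1.5429 w 37.7 F [ 0.1 -1.4  0.2] err world [ 0.2 -0.7 -0.3]
before turn: [-0.07  0.02  0.03] after turn: [-0.07  0.02  0.03] turn -0.0
```

Call:
{"fn": "move_arm", "kwargs": {
  "increments": "-0.05 0.03 0.03 0; 0 0 0 0; 0 0 0 0"
}}

```text
time: 39.65
ee_pos: [562.7, 313.8, 51.5]
tool_rot: [0.717, 0.697, 0.0, 0.0]
wrist_force: [-0.3, -0.6, 0.2]
width: 37.6
```

Call:
{"fn": "move_arm", "kwargs": {
  "increments": "0 0 0 0; 0 0 0 0; 0 0 0 0; 0 0 0 0; 0 0 0 0; 0 0 0 0; 0 0 0 0",
  "jaw": 1
}}

```text
time: 40.35
ee_pos: [562.7, 313.9, 51.4]
tool_rot: [0.717, 0.697, 0.0, 0.0]
wrist_force: [-0.7, 0.9, 1.5]
width: 16.3
```

Call:
{"fn": "move_arm", "kwargs": {
  "increments": "0 0 -0.5 0; 0 0 -1 0; 0 0 -2 0; 0 0 -2.5 0; 0 0 -3 0; 0 0 -2.5 0; 0 0 -1 0; 0 0 0 0; 0 0 0 0; 0 0 0 0"
}}

```text
time: 41.35
ee_pos: [561.8, 313.5, 174.6]
tool_rot: [0.717, 0.697, -0.001, -0.0]
wrist_force: [0.2, 0.3, -1.1]
width: 16.5
```

```bash
python3 held.py blue; python3 go.py case blue 177
```

```text
n 6554 top-TCP 31.1 (array([549.3, 314.6]), array([18.1, 82.4]), np.float32(-0.0242)) along -12.5 across 0.8 extent along [-53.5  27.6] w 16.524883070276015
t 41.4 pos [561.9 313.5 174.7] yaw 1.543 w 16.5 F [-0.2 -0.1 -1.3] err world [  -1.2 -430.6    2.3]
before turn: [-43.05   1.08  -0.23] after turn: [-42.11  -9.02  -0.23] turn -0.236
```

Call:
{"fn": "move_arm", "kwargs": {
  "increments": "-1 0 0 -0.118; -3 -0.6 0 -0.118; -4.5 -0.9 0 0; -5 -1 0 0; -5 -1 0 0; -5 -1 0 0; -5 -1 0 0; -5 -1 0 0; -4.2 -0.9 0 0; -3.1 -0.8 0 0; -1.6 -0.4 0 0; -0.2 0 0 0"
}}

```text
time: 42.6
ee_pos: [559.5, -118.8, 175.7]
tool_rot: [0.632, 0.775, -0.001, -0.0]
wrist_force: [-0.2, 0.1, -1.2]
width: 16.4
```

Call:
{"fn": "move_arm", "kwargs": {
  "increments": "0 0 0 0; 0 0 0.5 0; 0 0 1.5 0; 0 0 1.5 0; 0 0 0.5 0; 0 0 0 0; 0 0 0 0; 0 0 0 0; 0 0 0 0"
}}

```text
time: 43.5
ee_pos: [560.8, -115.9, 136.9]
tool_rot: [0.63, 0.777, 0.0, 0.0]
wrist_force: [-0.6, 0.1, -1.0]
width: 16.5
```

```bash
python3 go.py case blue 105
```

```text
t 43.5 pos [ 560.8 -115.9  136.9] yaw 1.7789 w 16.5 F [-0.6  0.1 -1. ] err world [ -0.1  -1.2 -31.9]
before turn: [-0.12 -0.04  3.19] after turn: [-0.12 -0.04  3.19] turn -0.0
```

Call:
{"fn": "move_arm", "kwargs": {
  "increments": "-0.12 -0.07 0 0; 0 0 0 0; 0 0 1 0; 0 0 1 0; 0 0 0.8 0; 0 0 0.4 0; 0 0 0 0; 0 0 0 0; 0 0 0 0"
}}

```text
time: 44.4
ee_pos: [560.3, -117.2, 104.7]
tool_rot: [0.63, 0.777, 0.0, 0.0]
wrist_force: [-0.2, 0.2, -1.2]
width: 16.5
```

```bash
python3 go.py case blue 51.5
```

```text
t 44.4 pos [ 560.3 -117.2  104.7] yaw 1.7789 w 16.5 F [-0.2  0.2 -1.2] err world [  0.4   0.1 -53.2]
before turn: [-0.    0.04  5.32] after turn: [-0.    0.04  5.32] turn -0.0
```

Call:
{"fn": "move_arm", "kwargs": {
  "increments": "0 0 1 0; 0 0 1 0; 0 0 1 0; 0 0 1 0; 0 0 0.6 0; 0 0 0.4 0; 0 0 0.2 0; 0 0 0.1 0; 0 0 0 0; 0 0 0 0; 0 0 0 0"
}}

```text
time: 45.5
ee_pos: [560.2, -117.1, 51.6]
tool_rot: [0.63, 0.777, 0.0, 0.0]
wrist_force: [-0.4, -0.4, -1.0]
width: 16.3
```

Call:
{"fn": "move_arm", "kwargs": {
  "increments": "0 0 0.05 0; 0 0 0.05 0; 0 0 0 0; 0 0 0 0; 0 0 0 0"
}}

```text
time: 46.0
ee_pos: [560.3, -117.1, 51.3]
tool_rot: [0.63, 0.777, 0.0, 0.0]
wrist_force: [-4.0, 1.3, 10.2]
width: 16.7
```

Call:
{"fn": "move_arm", "kwargs": {
  "increments": "0 0 0 0; 0 0 0 0; 0 0 0 0; 0 0 0 0",
  "jaw": 0.62
}}

```text
time: 46.4
ee_pos: [560.0, -117.1, 50.2]
tool_rot: [0.63, 0.777, -0.0, -0.0]
wrist_force: [0.1, 1.2, -0.4]
width: 32.4
```

Call:
{"fn": "move_arm", "kwargs": {
  "increments": "0 0 -0.5 0; 0 0 -1.5 0; 0 0 -2.5 0; 0 0 -3 0; 0 0 -3 0; -1 1 -3 0; -2 2 -3 0; -2 2 -3 0; -1.5 1 -3 0; 0 0 -1 0; 0 0 0 0; 0 0 0 0"
}}

```text
time: 47.6
ee_pos: [631.5, -167.7, 284.8]
tool_rot: [0.63, 0.777, -0.0, -0.001]
wrist_force: [-0.0, 0.3, 0.1]
width: 32.8
```

Call:
{"fn": "move_arm", "kwargs": {
  "increments": "0 0 0 0; 0 0 0 0; 0 0 0 0"
}}

```text
time: 47.9
ee_pos: [631.8, -167.8, 284.7]
tool_rot: [0.63, 0.777, -0.0, -0.0]
wrist_force: [0.1, 0.7, 0.4]
width: 32.2
```

```bash
python3 look.py w13
python3 - <<'E'
from h import *
p,d=get_image("scene");cv2.imwrite("pics/scene1.png",p[:,:,::-1])
a=.2075;O=np.array([576.4,-190.2]);ex=np.array([np.cos(a),np.sin(a)]);ey=np.array([-ex[1],ex[0]])
p=cv2.imread("pics/w13.png")[:,:,::-1].copy();W=np.load("w13W.npy")
for c in("blue","green","yellow","red"):
    k=hsvmask(p,c)&(W[...,2]>72)&(W[...,2]<92);r=rect(W[k][:,:2]);print(c,"case x,y",((r[0]-O)@ex).round(1),((r[0]-O)@ey).round(1),"top",np.percentile(W[k][:,2],[5,95]).round(1))
E
```

```text
{'time': np.float64(47.9), 'ee_pos': array([ 631.834, -167.841,  284.749]), 'tool_rot': array([ 0.63 ,  0.777, -0.   , -0.   ]), 'width': np.float64(32.238)}
cam [ 564.  -181.7  428. ]
blue 1507 z 82.2 (array([ 560.9, -117.4]), array([ 17.5, 108.1]), np.float32(0.2082)) tab 10 (array([623.2, -98.2]), array([ 0.4, 10.9]), np.float32(-1.3676))
green 1243 z 82.4 (array([ 570.6, -165.6]), array([ 15.6, 106.8]), np.float32(0.2117)) tab 15 (array([ 577.6, -153.7]), array([ 17.2, 115.9]), np.float32(0.0495))
yellow 1473 z 82.4 (array([ 581.3, -215.5]), array([ 17.3, 108.9]), np.float32(0.2061)) tab 15 (array([ 645.7, -205.5]), array([ 0.5, 15.2]), np.float32(-1.3578))
red 1598 z 82.4 (array([ 591. , -264.3]), array([ 17.4, 107.9]), np.float32(0.2015)) tab 327 (array([528. , -48.9]), array([ 95.4, 490. ]), np.float32(-1.2144))
blue case x,y -0.2 74.4 top [80.3 83.5]
green case x,y -0.6 25.3 top [81.1 83.6]
yellow case x,y -0.4 -25.8 top [80.6 83.7]
red case x,y -1.0 -75.5 top [76.2 83.8]
```

View pics/w13.png

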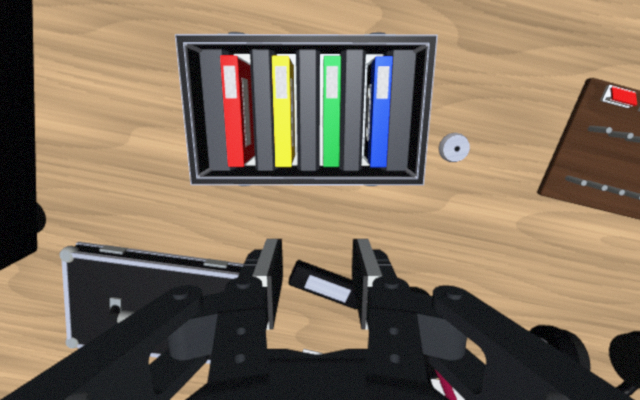

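View pics/scene1.png

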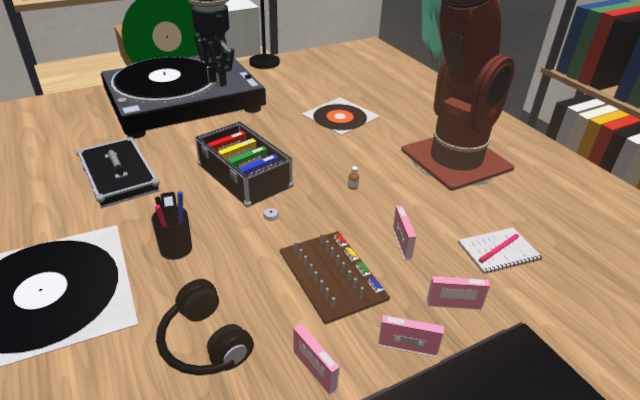

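The case image shows all four upright in their slots: red at (237,110), yellow (284,112), green (331,112), blue (379,110). That is blue, green, yellow, red from the robot's left. The scene view shows the rack empty and the pink cassettes where they were, and the gripper is clear.

```bash
python3 -c "
from cell import *
print(job_done())"
```

```text
the job is handed in; nothing more can be done
None
```

All four cassettes are packed in the transit case, and I handed the job in at about 48 s of the 118 s allowed. From the robot's left they stand blue, green, yellow, red, the same order as the rack's colour tabs. I lowered each one until its underside touched the floor (about 10 N), released it there, and backed the gripper away clear of everything.

- **Position:** the last wrist-camera check put each cassette within about 1 mm of midway along its slot and within 0.8 mm of the slot's centreline. The largest offset was red, 1.0 mm toward the robot.
- **Height:** tops are at about z = 82 mm, against a rim of 90 mm, so nothing stands above it.
- **Surroundings:** in the last scene picture the rack is empty and the pink look-alikes are where they were.
- **What went wrong:** one early move call was refused because I left out a column, and nothing moved. My first reading of the case was about 2 mm off because the arm had not settled, so I re-measured it before placing anything.

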